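# Clip a paper-feed roller down in its frame

### The job

Fit the green-tabbed clip on the printer's roller unit: pick it up by its tab, straddle the bare steel end of the roller with its two legs and lower it, held in the gripper, so that both legs go through the two slots in the plate and its feet come down on the plate; then let go. Leave the small orange-tabbed clip and the orange multimeter where they are.

Things in the scene. Friction and masses are not known exactly. Their poses are not given: they have to be found in the camera images.
- green_clip: Loose steel U-clip with green tab, upright on its leg tips. Origin midway between the tips; z up, y leg to leg. Mm: legs 22 (x) by 6 (y) at y=-32 and 32, z 0 to 74; crown top z=74; feet stick out to y=-59 and 59, undersides z=25. Tab 14 (x) by 36 (y), z 74 to 108: grip from above across the 14, fingertips just above the crown. Fits either way round (half turn about z).
- roller_unit: Fixed roller frame, 95 mm high. Origin at bench level under the clip's place; z up, x along the roller, bare steel end to rubber. Mm: plate top z=45, x -45 to 45, y -75 to 75; through slots 38 (x) by 22 (y) at x=0, y=-32 and 32. Shaft 32 thick, top z=85, x -60 to 62; then rubber; bearing to x=224. Clip fitted: origin at 0,0,20 here, axes parallel, feet on plate, crown 3 above shaft.
- orange_clip: Bystander, loose: smaller steel clip with an orange tab, too narrow for the shaft, standing on the bench; origin midway between its leg tips, axes as on the green clip. 22 mm (x) by 86 mm over its feet (y), 90 mm high.
- meter: Bystander, loose: orange hand multimeter lying on its back, 85 mm (x) by 160 mm (y), 48 mm high; origin at the centre of its underside.
Not all that is in view belongs to the job. Leave any blue or purple look-alike of the green_clip alone.

How it is judged:
By the outcome, as a careful person would: the job done as asked, in the order asked, and still so for the second after the job is handed in, with the robot touching nothing.
It also fails if it takes over 38 s, if anything falls off the work surface, if the arm or the gripper's body presses on something with over 40 N, if the wrist force passes 120 N, or if a joint passes its speed limit or range.

### The arm

A 6-joint arm with a two-finger parallel gripper is mounted at the origin on the work surface. World frame = base frame: x ahead of the robot, y to its left, z up, the work surface at z = 0. Lengths are in m, angles in rad, forces in N, time in s.
With the tool pointing down it reaches from about 0.375 to 0.975 m from the base axis. Payload 3.8 kg.
Tool frame: the origin (TCP) lies at the very end of the fingers, on their centre line; the grasp point (between the pads) lies 19 mm behind it; z points along the fingers, y is the line along which they close (so a half turn about z gives the same grasp; the last joint's range is limited). The gripper opens to 85 mm and grips with 20 to 120 N. Pads are 22 mm wide; open, the fingers measure 114 mm over their backs; the gripper's body (76 mm by 85 mm) begins 54 mm behind the grasp point. The pads swing forward as they close: fully open they stand 13 mm farther back than shut.
Start: joints at [-0.037, 0.264, 1.604, -0, 1.274, -0.037], TCP at [0.675, -0, 0.231] pointing down, gripper open.
Joint ranges: [-2.63, 2.63], [-0.94, 2.18], [0.31, 2.57], [-1.31, 4.45], [0, 2.66], [-2.55, 2.55]. Speed limits (rad/s): [2.57, 2.57, 3.14, 3.14, 3.14, 3.14].

### API

Orientations are given as a rotation vector (axis times angle).
In Python, from workcell import bot gives the robot as it stands.
- The arm moves only by the shell command python3 -m creep 'ROWS' [FORCE]. ROWS is JSON, a list of rows, each a list of 5 numbers: the shift along the tool's x, y, z in units of 0.05 m (1.0 is 0.05 m), then the turn about the tool's z in units of 0.1 rad (1.0 is 0.1 rad), then the opening, from 0 (shut) to 1 (fully open). In form: [[tx, ty, tz, spin, hand], ...]. A call has 1 to 20 rows; each row shifts and turns the commanded pose from where the row before left it, along the tool's axes as they then stand; what a row does not reach is not made up. A row lasts 1/8 s, in which the tool goes at most 62.5 mm and 10.7 degrees, less where a joint would pass 70% of its speed; a pose out of reach is approached as far as the arm can. A call with a number of a shift or a turn outside -1 to 1 is refused whole. A call with a gripper value outside its range is refused whole. The fingers move at their own pace and stop on an object; FORCE is the grip in N (left out, the last holds). Time passes only in rows, so rows that do not move let the fingers close. It gives the time, the measured TCP pose, the force, the opening and the grip force at its end, in the units of the state.
- bot.read_state(): the state, without advancing time (a new reading comes with each control period).
- bot.read_camera(name): name is "scene" or "side" or "wrist"; returns a dict with "pixels" (420x560x3 uint8, red, green, blue), "vfov" (degrees; the focal length in pixels is half the picture's height over the tangent of half this angle, whatever the lens; pixels are square), "cx", "cy" (the principal point, pixels), "world_to_cam" (4x4, takes a point from world to camera coordinates). Camera axes: x right, y down, z forward; pixel columns grow to the right and rows downward; lengths in m; the calibration is good to about 2 mm. A picture is of the moment at which its call begins. There is no depth.
- bot.finish_job(): hands the job in; it is judged then, once.
Trained networks look in a picture, given as the dict that the camera call returned (one of the last four; its "shot" number tells which), for a name from the list of things; names that differ only in an ending like _2 or _b are one class to them, and where a whole thing is asked for, a point or a joint stands for the part that bears it (a point fixed in the world has none). Each returns a list of dicts, best first, with "score" (0 to 1); they miss things now and then, are a little off and sometimes report something else, mostly with a low value. They report only what shows in the picture. A call takes as long as a camera call. They do not tell look-alikes from the thing itself.
- bot.look_for(target, picture): "bbox" ([left, top, right, bottom] in pixels, round what is visible of it).
- bot.regions_of(target, picture): "mask" (420x560 bool, what is visible of it) and "bbox" ([left, top, right, bottom] in pixels, round what is visible of it).
The state is a dict: "time": time; "q": joint angles; "joint_vel": joint speeds; "joint_torque": joint torques, N m; "tool_pos": TCP position; "tcp_rot": TCP orientation; "wrist_force": force on the tool from outside, world axes, zero at the start; "torque": the same for the moment, N m; "width": opening from 0.0 (shut) to 1.0 (fully open); "grip_force": force on a finger pad.
Only numpy, scipy, OpenCV 4.12 (cv2) and the standard library are available. Lean on these libraries where they do the work, as an engineer would, in place of code of your own. Each camera call takes 0.05 s, during which the arm holds its last target. There are 200 camera calls.

## Working session

There is one attempt and no reset: what is moved stays moved. The work goes in short steps, Python scripts to look and compute and a shell command to move; the robot and the scene stay as the last step left them, time stands still between calls to the robot, and variables do not carry over. Pictures are saved under pics/ and viewed, at most 10 in all, crops included, and the job is handed in when it is done.

```bash
ls; mkdir -p pics; cat > h.py <<'E'
import numpy as np, cv2
from workcell import bot
def cam(n):
    p=bot.read_camera(n); im=p["pixels"]; f=im.shape[0]/2/np.tan(np.radians(p["vfov"])/2)
    return p,f
def save(p,n): cv2.imwrite("pics/"+n,p["pixels"][:,:,::-1])
def proj(p,X):
    f=210/np.tan(np.radians(p["vfov"])/2); X=np.atleast_2d(X); W=p["world_to_cam"]
    c=X@W[:3,:3].T+W[:3,3]; return np.c_[f*c[:,0]/c[:,2]+p["cx"],f*c[:,1]/c[:,2]+p["cy"]]
def onz(p,uv,z):
    f=210/np.tan(np.radians(p["vfov"])/2); W=np.array(p["world_to_cam"]); R=W[:3,:3]; o=-R.T@W[:3,3]
    d=R.T@np.array([(uv[0]-p["cx"])/f,(uv[1]-p["cy"])/f,1]); return o+d*(z-o[2])/d[2]
E
python3 - <<'E'
from h import *
ims=[]
for n in ["scene","side","wrist"]:
    p,f=cam(n); p["world_to_cam"]=np.array(p["world_to_cam"])
    save(p,n+"0.png"); W=p["world_to_cam"]; print(n,f,p["cx"],p["cy"],"pos",-W[:3,:3].T@W[:3,3])
    for t in ["green_clip","roller_unit","orange_clip","meter"]:
        for d in bot.look_for(t,p)[:4]: print(t,np.round(d["bbox"]),round(d["score"],2))
    ims.append(p["pixels"])
print(bot.read_state())
E
```

```text
pics
scene 471.1991502373771 280.80288282345686 206.6114322262748 pos [ 0.97666592 -0.211384    0.64569108]
green_clip [356. 146. 417. 205.] 0.79
green_clip [251. 154. 307. 187.] 0.63
roller_unit [ 34. 155. 189. 318.] 0.87
orange_clip [334. 114. 379. 152.] 0.61
meter [315. 222. 424. 319.] 0.79
side 454.74274005966714 282.5892255876339 210.03096061038477 pos [0.31898622 0.71806977 0.61415358]
green_clip [328. 264. 362. 336.] 0.92
green_clip [282. 206. 331. 266.] 0.82
green_clip [177. 246. 248. 302.] 0.58
roller_unit [308. 135. 442. 204.] 0.88
orange_clip [248. 286. 290. 337.] 0.6
meter [154. 185. 227. 253.] 0.65
wrist 297.1248705442891 283.6014941265041 212.83485582091626 pos [0.6748373  0.0699274  0.37197846]
green_clip [ 26.   3. 129. 110.] 0.9
roller_unit [  1. 244. 207. 364.] 0.85
meter [280.   0. 368. 137.] 0.9
{'time': 0.75, 'q': array([-3.69039940e-02,  2.63833655e-01,  1.60397578e+00,  7.39331132e-06,
        1.27370347e+00, -3.69170509e-02]), 'joint_vel': array([-1.19685139e-03, -3.05606698e-04,  2.85279927e-04,  3.36169244e-05,
        9.47707934e-04, -1.20293322e-03]), 'joint_torque': array([-6.11150426e-04, -5.14924514e+01, -3.67659795e+01, -2.49190789e-04,
        6.69754227e-04,  1.83091549e-05]), 'tool_pos': array([ 6.75007522e-01, -2.36323273e-06,  2.31337577e-01]), 'tcp_rot': array([2.22139145e+00, 2.22141565e+00, 9.33888993e-05]), 'wrist_force': array([ 0.24710279,  0.35511689, -0.18841407]), 'torque': array([-0.05836792, -0.05926788,  0.00645753]), 'grip_force': 0.0, 'width': 1.0010670612195245}
```

View pics/scene0.png

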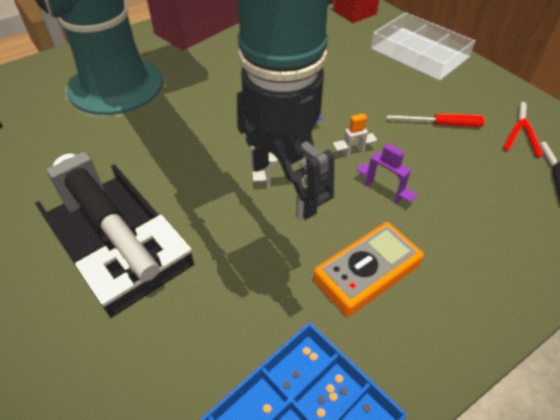

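View pics/side0.png

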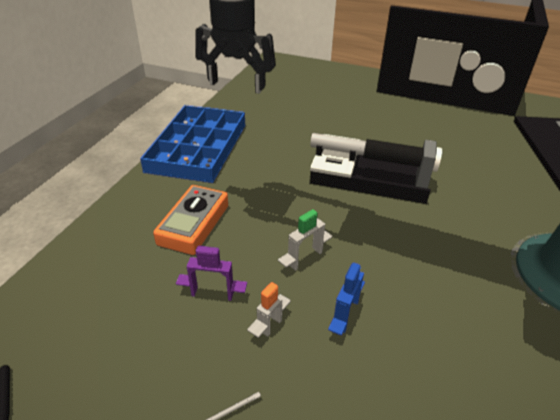

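View pics/wrist0.png

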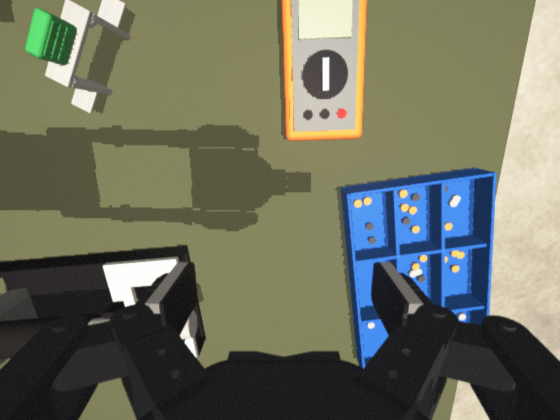

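The scene holds a green-tabbed clip at side (308,240), purple look-alike (210,272), blue look-alike (348,300) and the small orange-tabbed clip (269,310). The one with the green tab and steel legs, seen in the wrist view at (70,50), fits the description. The roller unit is at scene (115,230), with its bare steel end over the white plate. The crop will confirm the clip, and I'll fit poses alongside it.

```bash
cat > fit.py <<'E'
from h import *
from scipy.optimize import minimize
def box(x0,x1,y0,y1,z0,z1): return np.array([[x,y,z] for x in(x0,x1) for y in(y0,y1) for z in(z0,z1)])/1000
CLIP=[box(-11,11,s*32-3,s*32+3,0,74) for s in(1,-1)]+[box(-11,11,-35,35,68,74),box(-11,11,29,59,25,31),box(-11,11,-59,-29,25,31)]
TAB=box(-7,7,-18,18,74,108)
a=np.linspace(0,2*np.pi,24); SH=np.array([[x,16*np.cos(t),69+16*np.sin(t)] for x in(-60,62) for t in a])/1000
def T(X,v,z=0): c,s=np.cos(v[2]),np.sin(v[2]); return X@np.array([[c,s,0],[-s,c,0],[0,0,1]])+[v[0],v[1],z]
K=4
def fill(m,uv,val=1):
    h=cv2.convexHull(np.round(uv*16*1).astype(np.int32)); cv2.fillConvexPoly(m,h,val,cv2.LINE_AA,4)
def soft(p,polys):
    m=np.zeros((420,560),np.uint8)
    for X,val in polys: fill(m,proj(p,X),val)
    return m/255.
def rclip(p,v,z=0): return soft(p,[(T(b,v,z),255) for b in CLIP+[TAB]])
def rtab(p,v,z=0): return soft(p,[(T(TAB,v,z),255)])
def rroll(p,v):
    P=[(T(np.array([[x,y,45] for x in(-45,45) for y in(-75,75)])/1000,v),255)]
    P+=[(T(np.array([[x,s*32+y,45] for x in(-19,19) for y in(-11,11)])/1000,v),0) for s in(1,-1)]
    P+=[(T(SH,v),255)]
    return soft(p,P)
def green(p):
    h=cv2.cvtColor(p["pixels"],cv2.COLOR_RGB2HSV); return ((h[...,0]>48)&(h[...,0]<80)&(h[...,1]>140)&(h[...,2]>40)).astype(float)
def roi(p,bb,pad=12):
    r=np.zeros((420,560)); b=np.round(bb).astype(int); r[max(0,b[1]-pad):b[3]+pad,max(0,b[0]-pad):b[2]+pad]=1; return r
def white(p,bb,th=95):
    h=cv2.cvtColor(p["pixels"],cv2.COLOR_RGB2HSV); return ((h[...,1]<80)&(h[...,2]>th)).astype(float)*roi(p,bb,3)
def fit(v0,terms,step=(.01,.01,.1)):
    def c(v): return sum((np.abs(r(p,v)-m)*w).sum()/max(m.sum(),1) for r,p,m,w in terms)
    best=None
    for dy in (0,.25,-.25):
        v=np.array(v0)+[0,0,dy]
        r=minimize(c,v,method="Nelder-Mead",options=dict(initial_simplex=np.array([v]+[v+np.eye(3)[i]*step[i] for i in range(3)]),xatol=1e-5,fatol=1e-5,maxiter=300))
        if best is None or r.fun<best.fun: best=r
    print("fit",np.round(best.x,4),"yawdeg",round(np.degrees(best.x[2]),2),"cost",round(best.fun,3),[round((np.abs(r(p,best.x)-m)*w).sum()/m.sum(),3) for r,p,m,w in terms]); return best.x
def outline(p,ms,n,crop,sc):
    im=cv2.resize(p["pixels"][:,:,::-1],None,fx=sc,fy=sc,interpolation=cv2.INTER_CUBIC)
    for m,col in ms:
        cs,_=cv2.findContours((cv2.resize(m,None,fx=sc,fy=sc)>.5).astype(np.uint8),cv2.RETR_LIST,cv2.CHAIN_APPROX_NONE); cv2.drawContours(im,cs,-1,col,1)
    x0,y0,x1,y1=[int(c*sc) for c in crop]; return im[y0:y1,x0:x1]
E
cat > a.py <<'E'
from fit import *
s,_=cam("scene"); d,_=cam("side"); w,_=cam("wrist")
def tabc(p):
    m=green(p); n,l,st,c=cv2.connectedComponentsWithStats(m.astype(np.uint8)); i=1+np.argmax(st[1:,4]); return c[i],(l==i).astype(float)
cd,md=tabc(d); cw,mw=tabc(w); print(cd,cw, onz(d,cd,.091),onz(w,cw,.091))
x0=onz(d,cd,.091)[:2]
md_=[r for r in bot.regions_of("green_clip",d) if r["mask"][int(cd[1]),int(cd[0])]][0]
mw_=[r for r in bot.regions_of("green_clip",w) if r["mask"][int(cw[1]),int(cw[0])]][0]
one=np.ones((420,560))
terms=[(rtab,d,md,one),(rtab,w,mw,one),(rclip,d,md_["mask"].astype(float),one),(rclip,w,mw_["mask"].astype(float),one)]
vc=min([fit([*x0,y],terms) for y in(0.8,-0.8)],key=lambda v:0) if 0 else None
vs=[fit([*x0,y],terms) for y in(0,0.8,-0.8)]
rs=bot.look_for("roller_unit",s)[0]["bbox"]; rd=bot.look_for("roller_unit",d)[0]["bbox"]
ws,wd=white(s,rs),white(d,rd)
r0=onz(s,(133,262),.045); print("r0",r0)
vr=[fit([*r0[:2],y],[(rroll,s,ws,roi(s,rs)),(rroll,d,wd,roi(d,rd))]) for y in(2.6,3.1,-2.7)]
def cost(v,ts): return sum((np.abs(r(p,v)-m)*w).sum()/m.sum() for r,p,m,w in ts)
v=min(vs,key=lambda v:cost(v,terms)); u=min(vr,key=lambda v:cost(v,[(rroll,s,ws,roi(s,rs)),(rroll,d,wd,roi(d,rd))]))
A=outline(d,[(rclip(d,v),(0,0,255)),(rroll(d,u),(255,0,255))],"",(240,120,450,340),1.9)
B=outline(s,[(rroll(s,u),(255,0,255)),(ws,(0,255,255))],"",(20,140,220,330),1.9)
h=max(A.shape[0],B.shape[0]); cv2.imwrite("pics/fit0.png",np.hstack([np.pad(i,((0,h-i.shape[0]),(0,0),(0,0))) for i in(A,B)]))
for t in["orange_clip","meter"]:
    b=bot.look_for(t,d)[0]["bbox"]; print(t,onz(d,((b[0]+b[2])/2,(b[1]+b[3])/2),.03))
E
python3 a.py
```

```text
[307.25096525 221.04633205] [39.30607735 33.10718232] [0.47875104 0.14239861 0.091     ] [0.47041568 0.14466786 0.091     ]
fit [ 0.48    0.141  -0.4349] yawdeg -24.92 cost 2.799 [np.float64(0.725), np.float64(1.69), np.float64(0.256), np.float64(0.128)]
fit [ 0.4795  0.1407 -0.4353] yawdeg -24.94 cost 2.794 [np.float64(0.72), np.float64(1.689), np.float64(0.248), np.float64(0.137)]
fit [ 0.4798  0.141  -0.4367] yawdeg -25.02 cost 2.792 [np.float64(0.721), np.float64(1.693), np.float64(0.25), np.float64(0.129)]
r0 [ 0.51652571 -0.16691232  0.045     ]
fit [ 0.5077 -0.1623  3.2318] yawdeg 185.17 cost 1.032 [np.float64(0.267), np.float64(0.765)]
fit [ 0.5078 -0.1624  3.229 ] yawdeg 185.01 cost 1.032 [np.float64(0.267), np.float64(0.765)]
fit [ 0.5084 -0.1621 -3.0474] yawdeg -174.61 cost 1.032 [np.float64(0.267), np.float64(0.765)]
orange_clip [0.48701905 0.3020458  0.03      ]
meter [0.70987805 0.15962598 0.03      ]
```

View pics/fit0.png

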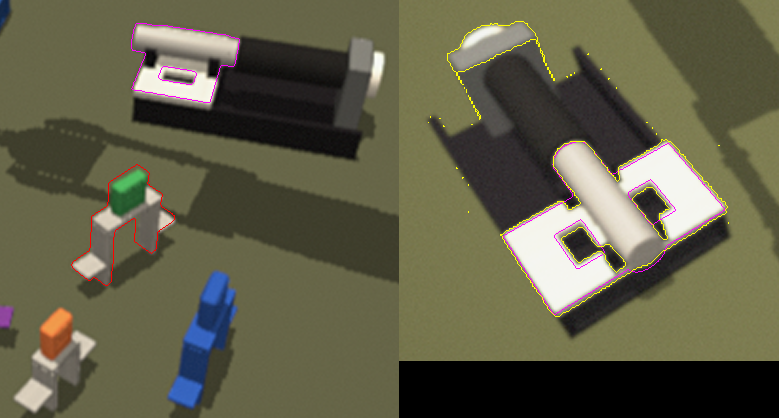

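The crop confirms a green tab on steel legs at side (308,230), and the fitted outlines lie on the clip and on the plate and shaft. The clip is at (0.480, 0.141) with yaw -25°, and the roller is at (0.508, -0.162) with yaw 185°. Next I hover over the clip.

```bash
python3 -m creep '[[0.56,-0.78,0,0,1],[0.56,-0.78,0,0,1],[0.56,-0.78,0,0,1],[0.56,-0.78,0,0,1],[0.56,-0.78,0,0,1],[0,0,0,0.9,1],[0,0,0,0.9,1],[0,0,0,0.9,1],[0,0,0,0.9,1],[0,0,0,0.76,1],[0,0,0,0,1]]' 60
cat > b.py <<'E'
from fit import *
w,_=cam("wrist"); s,_=cam("scene"); d,_=cam("side")
def gm(p):
    h=cv2.cvtColor(p["pixels"],cv2.COLOR_RGB2HSV); m=((h[...,0]>48)&(h[...,0]<80)&(h[...,1]>170)&(h[...,2]>60)).astype(np.uint8)
    n,l,st,c=cv2.connectedComponentsWithStats(m); i=1+np.argmax(st[1:,4]); print(st[i]); return (l==i).astype(float)
one=np.ones((420,560)); v0=[.48,.141,-.436]
terms=[(rtab,w,gm(w),one)]
rw=bot.regions_of("green_clip",w); print([(np.round(r["bbox"]),round(r["score"],2)) for r in rw])
fit(v0,terms)
fit(v0,[(rtab,w,gm(w),one),(rclip,w,rw[0]["mask"].astype(float),one)])
fit(v0,[(rtab,w,gm(w),one),(rtab,d,gm(d),one)])
st=bot.read_state(); print(st["tool_pos"],st["tcp_rot"],st["time"])
cv2.imwrite("pics/hover.png",outline(w,[(rclip(w,v0),(0,0,255))],"",(0,0,560,420),1))
E
python3 b.py
```

```text
time: 2.58
tool_pos: [0.48, 0.14, 0.2314]
tcp_rot: [2.649, 1.689, 0.0]
wrist_force: [0.3, -0.5, 0.2]
width: 1.0
grip_force: 0.0Traceback (most recent call last):
  File "b.py", line 7, in <module>
    terms=[(rtab,w,gm(w),one)]
                   ~~^^^
  File "b.py", line 5, in gm
    n,l,st,c=cv2.connectedComponentsWithStats(m); i=1+np.argmax(st[1:,4]); print(st[i]); return (l==i).astype(float)
                                                      ~~~~~~~~~^^^^^^^^^^
    return _wrapfunc(a, 'argmax', axis=axis, out=out, **kwds)
    return bound(*args, **kwds)
ValueError: attempt to get argmax of an empty sequence
```

```bash
sed -i 's/>170)&(h\[...,2\]>60)/>150)\&(h[...,2]>25)/; s/>48)&(h\[...,0\]<80)/>50)\&(h[...,0]<80)/' b.py; python3 b.py
```

```text
Traceback (most recent call last):
  File "b.py", line 7, in <module>
    terms=[(rtab,w,gm(w),one)]
                   ~~^^^
  File "b.py", line 5, in gm
    n,l,st,c=cv2.connectedComponentsWithStats(m); i=1+np.argmax(st[1:,4]); print(st[i]); return (l==i).astype(float)
                                                      ~~~~~~~~~^^^^^^^^^^
ValueError: attempt to get argmax of an empty sequence
```

Something hides the tab from the wrist camera; I'll look at the picture with the model outlined.

```bash
python3 - <<'E'
from fit import *
w,_=cam("wrist"); v0=[.48,.141,-.436]
print([(np.round(r["bbox"]),round(r["score"],2)) for r in bot.look_for("green_clip",w)])
h=cv2.cvtColor(w["pixels"],cv2.COLOR_RGB2HSV); c=proj(w,[.48,.141,.108])[0]; print(c,h[int(c[1]),int(c[0])])
cv2.imwrite("pics/hover.png",outline(w,[(rclip(w,v0),(0,0,255)),(rtab(w,v0),(255,0,255))],"",(0,0,560,420),1))
E
```

```text
[(array([116.,  94., 193., 200.]), 0.98), (array([280.,   0., 367.,  61.]), 0.89), (array([272., 139., 292., 233.]), 0.63)]
[282.59885955 204.57947116] [ 64 136 158]
```

View pics/hover.png

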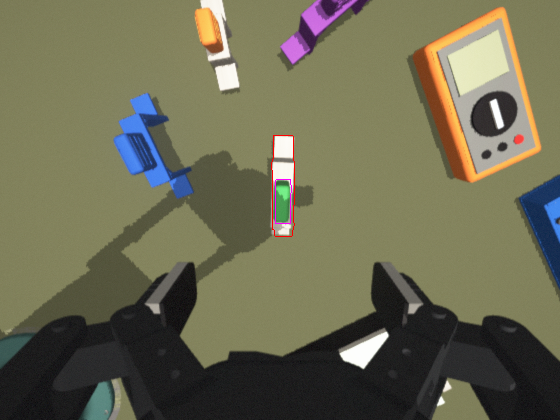

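The tab at (283,205) sits centred between the fingers and lines up with the model, so I descend and grip.

```bash
python3 -m creep '[[0,0,0.7,0,0.7],[0,0,0.7,0,0.7],[0,0,0.7,0,0.7],[0,0,0.6,0,0.7],[0,0,0.35,0,0.7],[0,0,0,0,0.7],[0,0,0,0,0],[0,0,0,0,0],[0,0,0,0,0],[0,0,0,0,0],[0,0,0,0,0],[0,0,0,0,0],[0,0,0,0,0],[0,0,0,0,0]]' 60
```

```text
time: 4.72
tool_pos: [0.4812, 0.1403, 0.0801]
tcp_rot: [2.649, 1.688, 0.004]
wrist_force: [-0.5, -0.1, 6.3]
width: 0.151
grip_force: 59.3
```

```bash
python3 -m creep '[[0,0,-0.3,0,0],[0,0,-0.7,0,0],[0,0,-0.7,0,0],[0,0,-0.7,0,0],[0,0,-0.6,0,0],[0,0,0,-0.85,0],[0,0,0,-0.9,0],[0,0,0,-0.9,0],[0,0,0,-0.9,0],[0,0,0,-0.85,0],[0,0,0,-0.85,0]]'
python3 -m creep '[[-0.38,0,0,0,0],[-0.76,0,0,0,0],[-0.76,0,0,0,0],[-0.76,0,0,0,0],[-0.76,0,0,0,0],[-0.76,0,0,0,0],[-0.76,0,0,0,0],[-0.76,0,0,0,0],[-0.38,0,0,0,0],[0,0,0,0,0],[0,0,0,0,0]]'
cat > c.py <<'E'
from fit import *
w,_=cam("wrist"); s,_=cam("scene"); d,_=cam("side")
st=bot.read_state(); p=st["tool_pos"]; v=[p[0],p[1],np.radians(5.1)]; z=p[2]-.080; u=[.508,-.1623,np.radians(185.1)]
print(p,st["tcp_rot"],st["time"],st["width"])
rd=bot.look_for("roller_unit",d)[0]["bbox"]
L=[]
for q in(w,s,d): L.append(outline(q,[(rclip(q,v,z),(0,0,255)),(rroll(q,u),(255,0,255))],"",(20,60,460,400) if q is not w else (0,0,560,420),.9))
cv2.imwrite("pics/carry%d.png"%(st["time"]*10),np.vstack([np.hstack([cv2.resize(L[1],(400,300)),cv2.resize(L[2],(400,300))]),np.pad(cv2.resize(L[0],(400,300)),((0,0),(0,400),(0,0)))]))
save(w,"w.png");save(s,"s.png");save(d,"d.png")
E
python3 c.py; ls pics
```

```text
time: 6.1
tool_pos: [0.4793, 0.1398, 0.2288]
tcp_rot: [-2.117, -2.321, 0.001]
wrist_force: [-0.5, -0.3, -1.6]
width: 0.153
grip_force: 58.6
time: 7.48
tool_pos: [0.5067, -0.1619, 0.2286]
tcp_rot: [-2.119, -2.317, -0.0]
wrist_force: [-0.8, -0.2, -1.3]
width: 0.155
grip_force: 58.6
[ 0.50692779 -0.16172161  0.22876603] [-2.11868058e+00 -2.31909943e+00 -2.44716560e-04] 7.625 0.1537367625197214
carry76.png
d.png
fit0.png
hover.png
s.png
scene0.png
side0.png
w.png
wrist0.png
```

View pics/carry76.png

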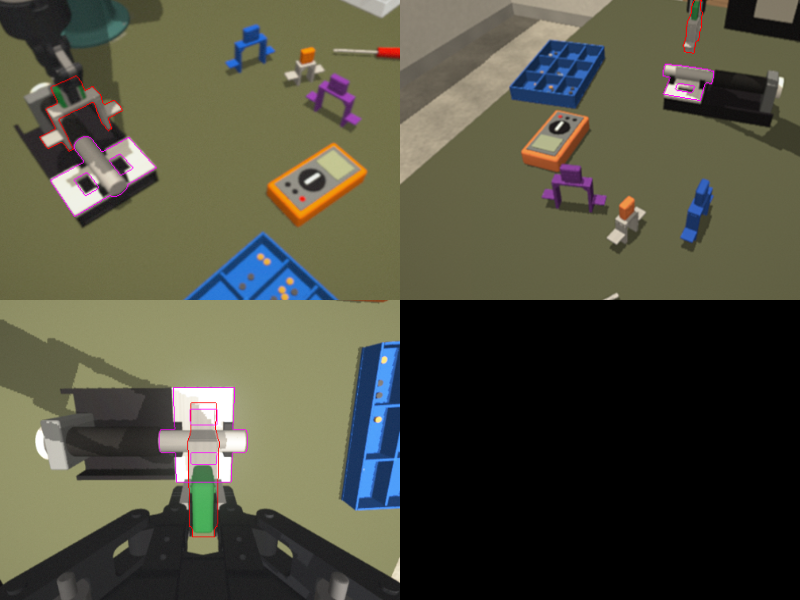

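The clip is held upright above the roller, with legs and slots aligned in all views; the plate outline matches in the wrist picture at (203,435). I lower to just above the plate.

```bash
python3 -m creep '[[0,0.02,0.3,0,0],[0,0,0.5,0,0],[0,0,0.5,0,0],[0,0,0.4,0,0],[0,0,0.2,0,0],[0,0,0,0,0]]'; python3 c.py
python3 - <<'E'
import cv2,numpy as np
s=cv2.imread("pics/s.png")[140:330,20:240]; w=cv2.imread("pics/w.png")[100:380,180:400]; d=cv2.imread("pics/d.png")[90:230,290:460]
cv2.imwrite("pics/low.png",np.hstack([cv2.resize(i,(int(i.shape[1]*400/i.shape[0]*.62)if 0 else 260,int(260*i.shape[0]/i.shape[1])),interpolation=cv2.INTER_CUBIC)[:214] if 0 else cv2.resize(i,(266,330),interpolation=cv2.INTER_CUBIC) for i in(s,w,d)]))
E
```

```text
time: 8.43
tool_pos: [0.5072, -0.1622, 0.1325]
tcp_rot: [-2.119, -2.317, 0.001]
wrist_force: [-1.0, 1.1, -0.7]
width: 0.15
grip_force: 58.6
[ 0.50877249 -0.1629287   0.1347034 ] [2.11921158e+00 2.31701557e+00 9.69139158e-04] 8.575 0.1524035122277621
```

View pics/low.png

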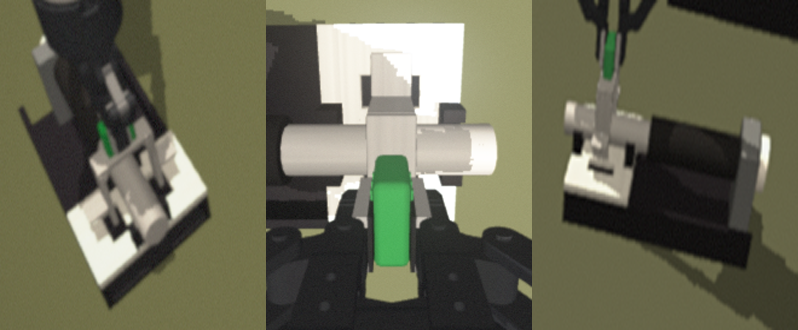

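The clip straddles the shaft, and in the wrist view its legs sit centred in the slots, with dark margins equal left and right. I lower it the rest of the way.

```bash
python3 -m creep '[[0,0,0.12,0,0],[0,0,0.12,0,0],[0,0,0.12,0,0],[0,0,0.12,0,0],[0,0,0.08,0,0],[0,0,0.04,0,0],[0,0,0,0,0],[0,0,0,0,0]]'
```

```text
time: 9.62
tool_pos: [0.5082, -0.1628, 0.104]
tcp_rot: [2.12, 2.318, 0.0]
wrist_force: [0.2, -0.6, -1.1]
width: 0.151
grip_force: 58.6
```

```bash
python3 -m creep '[[0,0,0.04,0,0],[0,0,0.03,0,0],[0,0,0.02,0,0],[0,0,0,0,0],[0,0,0,0,0]]'
```

```text
time: 10.25
tool_pos: [0.5081, -0.1627, 0.1001]
tcp_rot: [2.12, 2.318, 0.0]
wrist_force: [-2.0, 1.5, 6.3]
width: 0.154
grip_force: 59.6
```

The 6 N contact comes at exactly the expected height of 0.100, so the feet are on the plate. I release and retreat.

```bash
python3 -m creep '[[0,0,0,0,0.3],[0,0,0,0,0.5],[0,0,0,0,0.6],[0,0,0,0,0.6],[0,0,0,0,0.6],[0,0,-0.3,0,0.6],[0,0,-0.6,0,0.6],[0,0,-0.8,0,0.6],[0,0,-0.8,0,0.6],[0,0,-0.5,0,0.6],[0.9,0,0,0,0.6],[0.9,0,0,0,0.6],[0.9,0,0,0,0.6],[0,0,0,0,0.6]]'
python3 - <<'E'
from fit import *
s,_=cam("scene"); d,_=cam("side"); w,_=cam("wrist"); v=[.508,-.1625,np.radians(5.1)]
A=outline(s,[(rclip(s,v,.02),(0,0,255))],"",(20,130,220,330),1.95); B=outline(d,[(rclip(d,v,.02),(0,0,255))],"",(280,60,480,260),1.95); cv2.imwrite("pics/end.png",np.hstack([A,B]))
for t,z in(("orange_clip",.03),("meter",.03)):
    b=bot.look_for(t,d)[0]["bbox"]; print(t,onz(d,((b[0]+b[2])/2,(b[1]+b[3])/2),z))
E
```

```text
time: 12.0
tool_pos: [0.4959, -0.0259, 0.2506]
tcp_rot: [2.115, 2.322, 0.002]
wrist_force: [-0.5, -0.1, 0.4]
width: 0.604
grip_force: 0.0
orange_clip [0.48782667 0.30194492 0.03      ]
meter [0.70927983 0.15622507 0.03      ]
```

View pics/end.png

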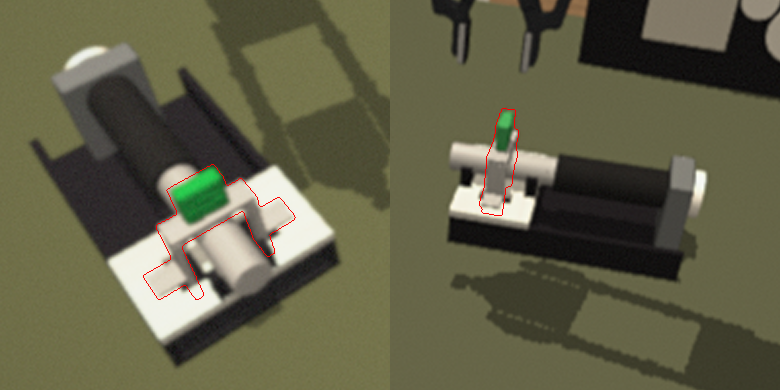

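The clip stands seated on the plate with both legs in the slots, matching the fitted outline, and the bystanders have not moved.

```bash
python3 -c "
from workcell import bot
print(bot.finish_job())"
```

```text
the job is handed in; nothing more can be done
None
```

The green-tabbed clip is fitted on the roller unit with both legs through the slots and its feet on the plate; it is released, the orange clip and multimeter were left alone, and the job was handed in at about 12 s on the robot's clock.

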